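Fish the rolling pin out of the tool box

ROBOT

A 6-joint arm with a two-finger parallel gripper is mounted at the origin on the work surface; the furniture and walls round the work are solid. World frame = base frame: x ahead of the robot, y to its left, z up, the work surface at z = 0. Lengths are in mm, angles in rad, forces in N, time in s.
With the tool pointing down it reaches from about 300 to 1000 mm from the base axis. Payload 5.1 kg.
Tool frame: the origin (TCP) lies at the centre of the arm's flange, where the gripper is bolted on; the fingertips stand 190 mm ahead of it and the grasp point (between the pads) lies 171 mm ahead of it; z points along the fingers, y is the direction in which the jaws open and shut (so a half turn about z gives the same grasp; the last joint's range is limited). The gripper opens to 95 mm and grips with 3 to 60 N. Pads are 20 mm wide; open, the fingers measure 119 mm over their backs; the gripper's body (75 mm by 180 mm) begins 59 mm behind the grasp point.
Start: joints at [1.136, 0.124, 1.65, -0, 1.367, -0.083], TCP at [224.003, 610.171, 404.756] pointing down, gripper open.
Joint ranges: [-2.61, 2.61], [-1.02, 2.33], [0.03, 2.71], [-1.35, 4.49], [0.32, 2.68], [-2.91, 2.91]. Speed limits (rad/s): [2.57, 2.57, 3.14, 3.14, 3.14, 3.14].

INTERFACE

Orientations are given as a unit quaternion [x, y, z, w].
In Python, from station import read_state, capture, camera_info, finish_job, recognise, landmark_of gives the robot as it stands.
- The arm moves only by the tool drive_tool, never from a script. Its arguments are lists of equal length, an entry for each row: "dp": the shift along the world's x, y, z as a fraction of full scale, a list of three; "twist": the turn, a rotation vector about the world's x, y, z as a fraction of full scale, a list of three. A call has 1 to 8 rows; each row is the pose to reach, as a shift and turn from the pose commanded when the call began, turning the shorter way round; what a row does not reach only later rows make up. Full scale, the value 1, is 10 cm for a shift and pi rad for a turn. A row lasts 1/10 s, in which the tool goes at most 50 mm and 8.59 degrees, less where a joint would pass 70% of its speed; a pose out of reach is approached as far as the arm can. A call with a number of a shift or a turn outside -1 to 1 is refused whole. A call with a gripper value outside its range is refused whole. "claw" is the opening, from 0 (shut) to 1 (fully open), set as the call begins (left out, the last holds). The fingers move at their own pace and stop on an object; "newtons" is the grip in N (left out, the last holds). Time passes only in rows, so rows that repeat a pose let the fingers close. It gives the time, the measured TCP pose, the force and the opening at its end, in the units of the state.
- read_state(): the state, without advancing time (a new reading comes with each control period).
- capture(name): name is "scene" or "side" or "wrist"; returns the picture (480x640x3 uint8, red, green, blue); there is no depth.
- camera_info(name): a dict with "fov_y" (degrees; the focal length in pixels is half the picture's height over the tangent of half this angle, whatever the lens; pixels are square), "cx", "cy" (the principal point, pixels), "R" (3x3) and "t" (3): a world point X has camera coordinates R X + t. Camera axes: x right, y down, z forward; pixel columns grow to the right and rows downward; lengths in mm; the calibration is good to about 2 mm. A picture is of the moment at which its call begins: read the wrist's pose just before it. camera_info takes no time and is no camera call; for the wrist camera it gives the pose at the moment of the call.
- finish_job(): hands the job in, once; it reports no verdict.
Trained networks look in the newest picture that a camera, given by its name, has taken for a name from the list of things; names that differ only in an ending like _2 or _b are one class to them, and where a whole thing is asked for, a point or a joint stands for the part that bears it (a point fixed in the world has none). Each returns a list of dicts, best first, with "p" (0 to 1); they miss things now and then, are a little off and sometimes report something else, mostly with a low value. They report only what shows in the picture. A call takes as long as a camera call.
- recognise(thing, camera): "box" ([left, top, right, bottom] in pixels, round what is visible of it).
- landmark_of(thing, camera): "xy" ([column, row] in pixels: a listed point, or the origin of a listed thing).
The state is a dict: "clock": time; "qpos": joint angles; "dq": joint speeds; "joint_torque": joint torques, N m; "tcp_pos": TCP position; "eef_rot": TCP orientation; "wrist_force": force on the tool from outside, world axes, zero at the start; "wrist_torque": the same for the moment, N m; "grip_width": opening from 0.0 (shut) to 1.0 (fully open).
Only numpy, scipy, OpenCV 4.12 (cv2) and the standard library are available. Lean on these libraries where they do the work, as an engineer would, in place of code of your own. Each camera call takes 0.05 s, during which the arm holds its last target.

TASK

The rolling pin is lying in the wooden tool box with its ends under the two fixed end boards, and the opening between them is shorter than the pin. Tilt the pin so that one end comes up through the opening first, draw the whole pin out, and finish still gripping it: level and still, about 10 cm clear above the top of the box, so that I can take it from you. Leave the box standing where it is and do not knock the mugs or the bottle around it.

Things in the scene. Friction and masses are not known exactly. Their poses are not given: they have to be found in the camera images.
- toolbox: Loose, heavy (2.6 kg) wooden tool box, 308 mm long (along its y axis), 194 mm wide (along x; 206 mm over side battens), 79 mm high; a cleat sticks out 16 mm at each end. Origin: centre of its underside, z up. Inside 284 mm long, 170 mm wide; floor 8 mm thick; the long side walls reach 70 mm above the underside. A fixed board lies on top across each end.
- opening (a point): Centre of the opening in the box's top, level with the tops of the two end boards, 79 mm above the box's underside; axes as the box. The opening is 172 mm along y (+-86 mm) between the end boards, which are 9 mm thick (undersides 70 mm, tops 79 mm above the box's underside), and 170 mm along x between the long walls.
- rolling_pin: Loose beech rolling pin with one handle, 0.35 to 0.7 kg, 211 mm long, lying on the box's floor within 13 degrees of the box's y axis, roller end toward +y. Roller: cylinder, 52 mm diameter, 125 mm long; then the handle, 86 mm, narrowing to 24 mm diameter (count it as a cone). Balance point about 90 mm from the roller end. Origin: on its underside, 98 mm from the roller end.
- pin_roller_end (a point): Centre of the flat end of the roller, on the pin's axis; 26 mm above the box's floor at the start. Its x axis points along the pin, from handle to roller end.
- pin_handle_end (a point): Centre of the handle's free end, on the pin's axis, 211 mm from the roller end; axes the same.
- blue_mug: Loose stoneware mug with a blue rim, 144 x 120 mm with handle, 93 mm high; a bystander to the left of the box. Origin: its underside.
- brown_mug: Loose dark brown mug, 116 x 101 mm with handle, 91 mm high; a bystander to the right of the box. Origin: its underside.
- striped_bottle: Loose striped cone bottle, 106 mm across, 204 mm high; a bystander to the left of the box, farther back. Origin: its underside.

How it is judged:
By the outcome, as a careful person would: the job done as asked, in the order asked, and still so for the second after the job is handed in, while the arm keeps its last pose, push and grip.
It also fails if it takes over 32 s, if anything falls off the work surface, if the arm or the gripper's body presses on something with over 40 N, if the wrist force passes 120 N, or if a joint passes its speed limit or range.

## Working session

There is one attempt and no reset: what is moved stays moved. The work goes in short steps, Python scripts to look and compute and a tool call to move; the robot and the scene stay as the last step left them, time stands still between calls to the robot, and variables do not carry over. Pictures are saved under pics/ and viewed, and the job is handed in when it is done.

Besides the shell and the picture viewer there is one more tool, called after "Emit:" in YAML: its name, and indented under it one key for each argument. drive_tool: Moves the arm, as the interface text tells. Its arguments: {"type":"object","properties":{"dp":{"type":"array","items":{"type":"array","items":{"type":"number"}}},"twist":{"type":"array","items":{"type":"array","items":{"type":"number"}}},"claw":{"type":"number"},"newtons":{"type":"number"}},"required":["dp","twist"]}

```bash
mkdir -p pics; ls
cat > h.py <<'E'
import numpy as np, cv2
from station import *
def snap(n,f):
    im=capture(n); cv2.imwrite('pics/'+f,im[:,:,::-1]); return im
def K(n):
    c=camera_info(n); f=240/np.tan(np.radians(c['fov_y'])/2); return f,c['cx'],c['cy'],np.array(c['R']),np.array(c['t'])
def proj(n,X):
    f,cx,cy,R,t=K(n); p=R@np.array(X)+t; return np.array([cx+f*p[0]/p[2],cy+f*p[1]/p[2]])
def ray(n,u):
    f,cx,cy,R,t=K(n); d=R.T@np.array([(u[0]-cx)/f,(u[1]-cy)/f,1]); return -R.T@t,d/np.linalg.norm(d)
def atz(n,u,z):
    o,d=ray(n,u); return o+d*(z-o[2])/d[2]
E
python3 - <<'E'
from h import *
s=read_state(); print(s)
for n in ['scene','side','wrist']:
    snap(n,n+'0.png'); c=camera_info(n); print(n,c['fov_y'],-np.array(c['R']).T@np.array(c['t']))
    for th in ['toolbox','opening','rolling_pin','pin_roller_end','pin_handle_end']:
        print(th,[(np.round(r['xy'],1).tolist(),round(r['p'],2)) for r in landmark_of(th,n)[:2]])
print(read_state()['clock'])
E
```

```text
pics
{'clock': 0.0, 'qpos': array([ 1.13640935e+00,  1.24497237e-01,  1.65165306e+00,  3.42092083e-06,
        1.36745926e+00, -8.26045691e-02]), 'dq': array([-2.70412684e-04, -2.30061243e-04, -8.33788569e-04,  5.41910336e-05,
        8.56401220e-04,  6.35211302e-04]), 'joint_torque': array([ 2.18630244e-03, -4.17608535e+01, -3.59932673e+01,  7.74751324e-02,
        4.91289818e-02, -1.73472968e-04]), 'tcp_pos': array([223.89912026, 609.96286124, 403.50411413]), 'eef_rot': array([ 1.74985914e-01,  9.84570420e-01, -9.74517363e-04, -2.59406038e-04]), 'wrist_force': array([ 0.05536311, -0.35467576,  0.30611232]), 'wrist_torque': array([0.02613662, 0.00613702, 0.04222179]), 'grip_width': 1.003001752021251}
scene 49.750122227331325 [ 126.97830137 -466.36706321  975.30569257]
toolbox [([321.1, 263.1], 0.74)]
opening [([319.2, 241.9], 0.59), ([235.3, 178.2], 0.25)]
rolling_pin [([326.4, 255.9], 0.7)]
pin_roller_end [([307.4, 220.2], 0.74)]
pin_handle_end []
side 46.20141042933041 [ 364.34916442 1272.84943717  827.6834378 ]
toolbox [([337.2, 257.2], 0.85)]
opening [([338.8, 230.3], 0.88)]
rolling_pin [([334.1, 256.5], 0.79), ([353.0, 373.5], 0.41)]
pin_roller_end []
pin_handle_end [([340.5, 222.6], 0.92), ([341.2, 232.7], 0.22)]
wrist 67.37804893972046 [154.87407901 634.54730801 384.00519998]
toolbox []
opening []
rolling_pin []
pin_roller_end []
pin_handle_end []
0.9
```

View pics/scene0.png

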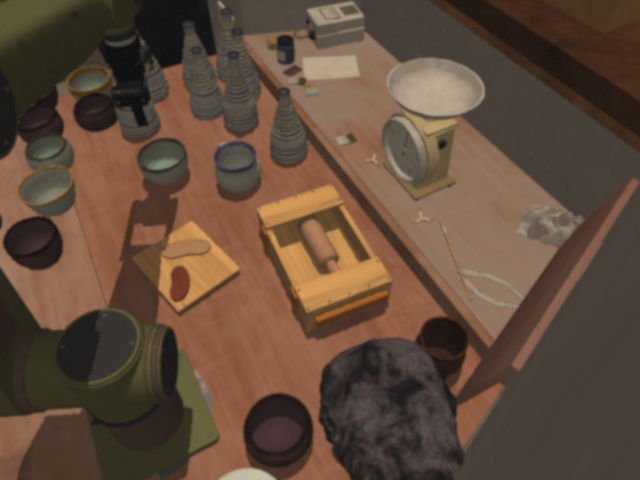

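View pics/side0.png

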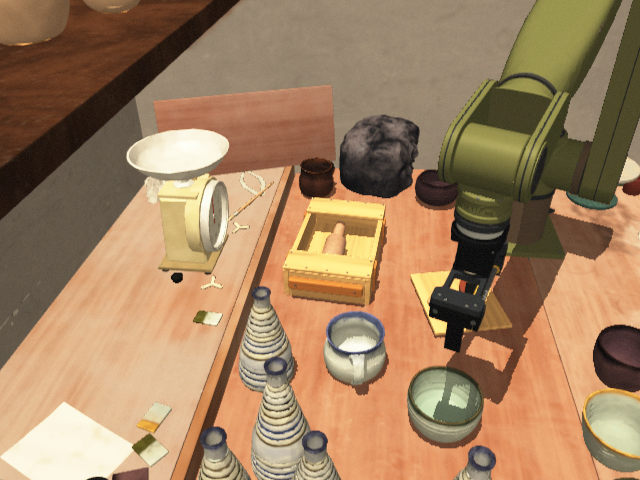

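Run:
```python
from h import *
def tri(a,ua,b,ub):
    o1,d1=ray(a,ua);o2,d2=ray(b,ub)
    A=np.stack([d1,-d2],1);s=np.linalg.lstsq(A,o2-o1,rcond=None)[0]
    p,q=o1+s[0]*d1,o2+s[1]*d2
    return (p+q)/2,np.linalg.norm(p-q)
print('box',tri('scene',[321.1,263.1],'side',[337.2,257.2]))
print('open',tri('scene',[319.2,241.9],'side',[338.8,230.3]))
print('pin',tri('scene',[326.4,255.9],'side',[334.1,256.5]))
print('box z0',atz('scene',[321.1,263.1],0),atz('side',[337.2,257.2],0))
print('roll',atz('scene',[307.4,220.2],34),'hand',atz('side',[340.5,222.6],34))
for n in ['blue_mug','brown_mug','striped_bottle']:
    pass
```

```text
box (array([454.85855431, 158.57352697,   3.12288577]), np.float64(1.5584068498018009))
open (array([451.6890511 , 159.50540598,  83.52368985]), np.float64(2.345341704330079))
pin (array([467.01861426, 165.21571501,  11.39782717]), np.float64(9.10769415127405))
box z0 [455.09374499 160.53866887   0.        ] [455.97510536 154.00033352   0.        ]
roll [474.75812528 266.20237578  34.        ] hand [457.57574035  48.34513852  34.        ]
```

The scene view shows the box around (325,255), with the roller at (318,238) and the handle under the near board. The side view shows the box around (337,250), with the handle at (340,228). Next I'll zoom in to get the box corners and the pin axis.

Run:
```python
import cv2,numpy as np
a=cv2.imread('pics/scene0.png')[175:335,245:405];b=cv2.imread('pics/side0.png')[190:310,275:395]
cv2.imwrite('pics/za.png',cv2.resize(a,(600,600),interpolation=2));cv2.imwrite('pics/zb.png',cv2.resize(b,(600,600),interpolation=2))
```

```text
(no output)
```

View pics/za.png

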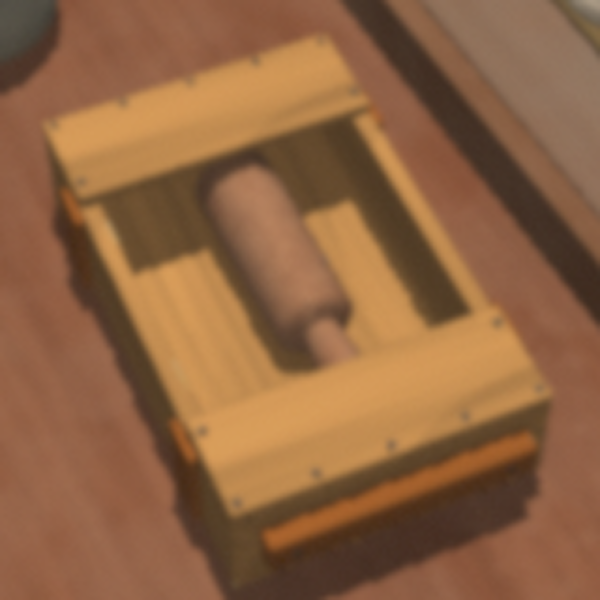

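View pics/zb.png

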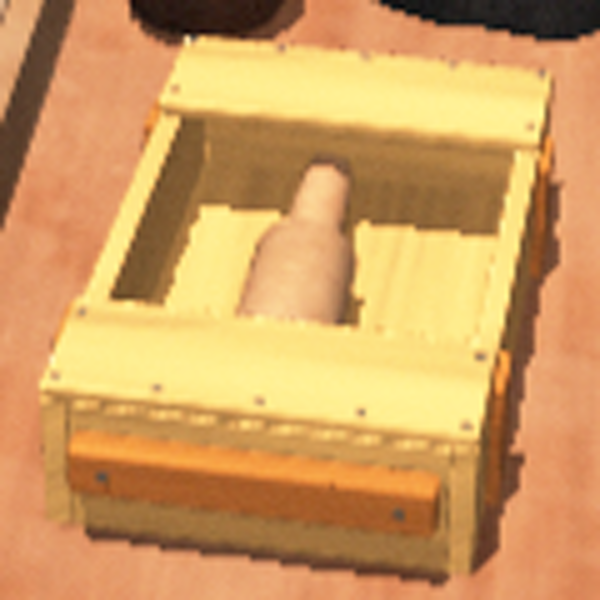

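```bash
cat >> h.py <<'E'
def za(p): return [245+p[0]/3.75-.4,175+p[1]/3.75-.4]
def zb(p): return [275+p[0]/5-.4,190+p[1]/5-.4]
E
python3 - <<'E'
from h import *
S=[(45,122),(325,37),(550,393),(235,515)]; I=[(82,198),(366,108),(493,312),(193,430)]
T=[(472,440),(40,388),(187,40),(552,72)]; J=[(490,358),(75,310),(160,105),(540,147)]
for l,n,f in [(S,'scene',za),(T,'side',zb),(I,'scene',za),(J,'side',zb)]:
    P=np.array([atz(n,f(p),79)[:2] for p in l]); print(np.round(P,0).tolist(),P.mean(0).round(1))
    e1=P[0]+P[1]-P[2]-P[3]; e2=P[1]+P[2]-P[0]-P[3]
    print('yaw from y axis',np.degrees(np.arctan2(-e1[0],e1[1])).round(2),'from x',np.degrees(np.arctan2(e2[1],e2[0])).round(2), np.linalg.norm(e1)/2,np.linalg.norm(e2)/2)
# pin: silhouettes. axis pts at height 34ish
z0=8+26
for nm,n,f,ps in [('rolleraxis','scene',za,[(208,210),(268,165),(293,342),(350,297),(240,180)]),('handle','side',zb,[(305,180),(348,180),(290,225),(340,225),(245,310),(352,315),(330,158)])]:
    print(nm,[np.round(atz(n,f(p),z0),0)[:2].tolist() for p in ps])
E
```

```text
[[372.0, 324.0], [561.0, 305.0], [537.0, 3.0], [348.0, 17.0]] [454.6 162.4]
yaw from y axis -4.58 from x -4.96 305.0980664373715 189.83804836066315
[[373.0, 326.0], [562.0, 311.0], [537.0, 6.0], [346.0, 17.0]] [454.6 164.9]
yaw from y axis -4.88 from x -3.99 308.3273073494517 190.80830149577073
[[367.0, 256.0], [554.0, 238.0], [539.0, 66.0], [352.0, 76.0]] [452.9 159.1]
yaw from y axis -4.81 from x -4.31 177.16244824733798 187.36624411440766
[[368.0, 267.0], [557.0, 252.0], [542.0, 72.0], [350.0, 90.0]] [454.3 170. ]
yaw from y axis -5.09 from x -5.01 179.2269939700753 191.2697285753371
rolleraxis [[445.0, 246.0], [495.0, 261.0], [443.0, 130.0], [490.0, 143.0], [474.0, 258.0]]
handle [[469.0, 64.0], [447.0, 61.0], [472.0, 106.0], [447.0, 103.0], [487.0, 181.0], [435.0, 179.0], [458.0, 42.0]]
```

Measured so far, to within a few mm:

| Item | Value |
|---|---|
| Box centre | about (454.6, 163) |
| Box yaw | about -4.8° |
| Roller end | about (475, 264) |
| Handle end | about (457.5, 49) |

I'll move above the pin and turn the jaws across it.

Emit:
drive_tool:
  dp:
    - [0.25,-0.45,0.1]
    - [0.48,-0.9,0.2]
    - [0.48,-0.9,0.2]
  twist:
    - [0,0,-0.045]
    - [0,0,-0.085]
    - [0,0,-0.085]

```text
clock: 1.2
tcp_pos: [273.7, 517.5, 426.3]
eef_rot: [0.307, 0.952, 0.001, 0.001]
wrist_force: [0.8, -0.4, 0.0]
grip_width: 0.998
```

Emit:
drive_tool:
  dp:
    - [0.25,-0.45,0]
    - [0.48,-0.9,0]
    - [0.48,-0.9,0]
  twist:
    - [0,0,-0.045]
    - [0,0,-0.085]
    - [0,0,-0.085]

```text
clock: 1.5
tcp_pos: [321.6, 427.3, 424.8]
eef_rot: [0.431, 0.902, -0.0, 0.001]
wrist_force: [-0.1, -0.2, 0.5]
grip_width: 1.001
```

Emit:
drive_tool:
  dp:
    - [0.25,-0.45,0]
    - [0.48,-0.9,0]
    - [0.48,-0.9,0]
  twist:
    - [0,0,-0.045]
    - [0,0,-0.085]
    - [0,0,-0.085]

```text
clock: 1.8
tcp_pos: [369.6, 337.6, 424.9]
eef_rot: [0.547, 0.837, 0.0, 0.001]
wrist_force: [-0.9, -0.3, -0.3]
grip_width: 1.002
```

Emit:
drive_tool:
  dp:
    - [0.25,-0.45,0]
    - [0.48,-0.9,0]
    - [0.48,-0.9,0]
  twist:
    - [0,0,-0.045]
    - [0,0,-0.085]
    - [0,0,-0.085]

```text
clock: 2.1
tcp_pos: [417.6, 247.9, 424.9]
eef_rot: [0.654, 0.757, 0.0, 0.0]
wrist_force: [0.7, 0.2, 0.1]
grip_width: 1.004
```

Emit:
drive_tool:
  dp:
    - [0.25,-0.4,0]
    - [0.45,-0.78,-0.2]
    - [0.45,-0.78,-0.2]
    - [0.45,-0.78,-0.2]
  twist:
    - [0,0,-0.045]
    - [0,0,-0.075]
    - [0,0,-0.075]
    - [0,0,-0.075]

```text
clock: 2.5
tcp_pos: [461.1, 172.9, 404.2]
eef_rot: [0.736, 0.677, -0.0, -0.001]
wrist_force: [0.4, 0.8, 0.3]
grip_width: 1.0
```

```bash
cat >> h.py <<'E'
from scipy.spatial.transform import Rotation as Ro
def st():
    s=read_state(); R=Ro.from_quat(s['eef_rot']).as_matrix()
    print('t',round(s['clock'],2),'q',np.round(s['qpos'],3),'tcp',np.round(s['tcp_pos'],1),'grasp',np.round(s['tcp_pos']+171*R[:,2],1),'z',np.round(R[:,2],3),'jaw',np.round(R[:,1],3),'F',np.round(s['wrist_force'],1),'T',np.round(s['wrist_torque'],2),'g',round(s['grip_width'],3)); return s,R
E
python3 - <<'E'
from h import *
st()
for n in ['scene','wrist']:
    snap(n,n+'1.png')
    for th in ['toolbox','opening','rolling_pin','pin_roller_end','pin_handle_end']:
        print(n,th,[(np.round(r['xy'],1).tolist(),round(r['p'],2)) for r in landmark_of(th,n)[:2]]) if n=='wrist' else 0
st()
E
```

```text
t 2.5 q [ 2.490e-01 -2.330e-01  1.993e+00  1.000e-03  1.383e+00  3.320e-01] tcp [461.1 172.9 404.2] grasp [460.8 173.  233.2] z [-0.002  0.001 -1.   ] jaw [ 0.997 -0.083 -0.002] F [0.4 0.8 0.3] T [-0.07  0.03  0.01] g 1.0
wrist toolbox []
wrist opening []
wrist rolling_pin [([324.2, 219.6], 0.78)]
wrist pin_roller_end []
wrist pin_handle_end [([321.0, 328.1], 0.68)]
t 2.85 q [ 0.25  -0.235  1.993  0.     1.383  0.333] tcp [460.7 173.1 405.3] grasp [460.8 173.2 234.3] z [ 0.001  0.    -1.   ] jaw [ 0.997 -0.083  0.001] F [-0.6 -0.4 -0.1] T [-0.13  0.1  -0.07] g 0.998
```

View pics/wrist1.png

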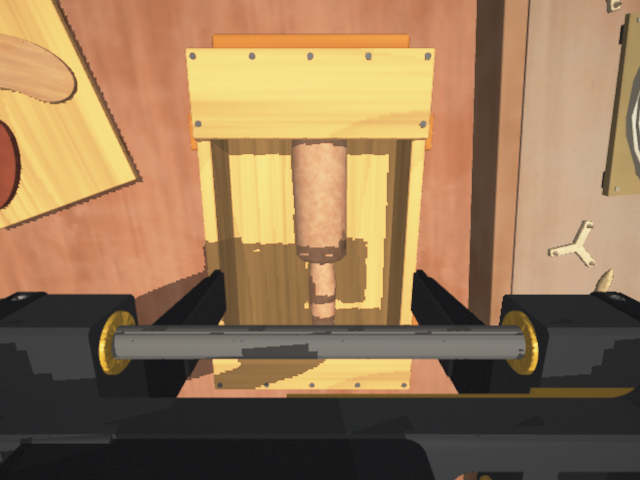

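View pics/scene1.png

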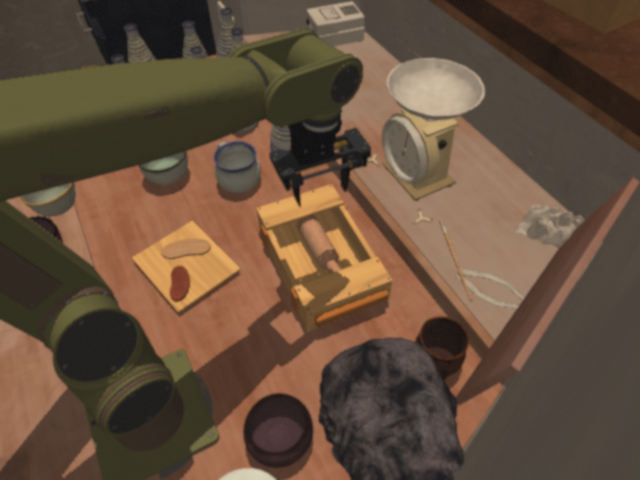

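Run:
```python
from h import *
n='wrist'
for nm,u,z in [('cTL',(187,49),79),('cTR',(434,49),79),('inL',(194,140),79),('inR',(429,137),79),('roll@139',(319.5,140),34),('roll@240',(321,240),34),('shoulderbase',(321,255),34),('hand',(322.5,290),34),('handEnd',(321,328),34),('pinorigin',(324.2,219.6),8),('farL',(212,388),79),('farR',(408,388),79)]:
    print(nm,np.round(atz(n,u,z),1)[:2])
print(-K(n)[3].T@K(n)[4],K(n)[3][2])
# roller-end visibility
for P in [(475,264,34),(473,200,34),(457.5,49,34)]: print(proj(n,P))
```

```text
cTL [372.3 322.1]
cTR [561.6 306.2]
inL [365.9 254.9]
inR [557.5 241.2]
roll@139 [468.4 246.4]
roll@240 [461.9 149.3]
shoulderbase [460.6 133.4]
hand [459.   94.9]
handEnd [453.8  50.9]
pinorigin [466.8 164.4]
farL [342.5  19.2]
farR [536.    2.8]
[466.72175495 245.48942422 384.50414017] [-0.02109729 -0.26107858 -0.96508698]
[325.01221052 119.75191441]
[328.14961685 188.92642451]
[324.54963082 329.31272947]
```

The wrist view shows the pin on the column 320 line, with the shoulder at row 250. It agrees with the earlier fit. I'll try the 45° tilt in free air first to check that the arm can reach it.

Emit:
drive_tool:
  dp:
    - [0,-0.17,-0.1]
    - [0,-0.34,-0.2]
    - [0,-0.5,-0.3]
    - [0,-0.67,-0.4]
    - [0,-0.84,-0.5]
    - [0,-1,-0.6]
    - [0,-1,-0.6]
  twist:
    - [0.042,-0.0035,0]
    - [0.083,-0.007,0]
    - [0.125,-0.0105,0]
    - [0.166,-0.014,0]
    - [0.208,-0.0175,0]
    - [0.249,-0.021,0]
    - [0.249,-0.021,0]

```text
clock: 3.55
tcp_pos: [460.5, 70.9, 342.8]
eef_rot: [0.682, 0.624, 0.281, -0.26]
wrist_force: [0.6, 0.6, -0.5]
grip_width: 1.002
```

Run:
```python
from h import *
st()
```

```text
t 3.55 q [-0.12  -0.249  2.164  0.808  1.355 -0.267] tcp [460.5  70.9 342.8] grasp [470.6 191.4 221.8] z [ 0.059  0.704 -0.708] jaw [ 0.996 -0.087 -0.004] F [ 0.6  0.6 -0.5] T [-0.56  0.12 -0.02] g 1.002
```

```bash
cat > plan.py <<'E'
import numpy as np
def pts(sg,zg,th):
    c,s=np.cos(th),np.sin(th); u=np.array([c,s]); n=np.array([-s,c])
    prof=[(90,26),(-35,26),(-121,12)]
    P=[]
    for (a,ra),(b,rb) in zip(prof,prof[1:]):
        for t in np.linspace(0,1,60):
            x=a+(b-a)*t;r=ra+(rb-ra)*t
            P+=[np.array([sg,zg])+u*x+n*r*k for k in np.linspace(-1,1,9)]
    for k in np.linspace(-1,1,9): pass
    body=[np.array([sg,zg])+n*(59+h)+u*w for h in (0,30,60,110) for w in np.linspace(-37.5,37.5,9)]
    tip=[np.array([sg,zg])-n*19+u*w for w in (-10,10)]
    return np.array(P),np.array(body),np.array(tip)
def rect(P,s0,s1,z0,z1):
    d=np.maximum(np.maximum(s0-P[:,0],P[:,0]-s1),np.maximum(z0-P[:,1],P[:,1]-z1))
    return d.min()
OB={'floor':(-200,200,-50,8),'wall-':(-154,-142,0,70),'wall+':(142,154,0,70),'bd-':(-154,-86,70,79),'bd+':(86,154,70,79)}
def clear(k):
    P,B,T=pts(*k); r={n:rect(P,*o) for n,o in OB.items()}
    r['body']=min(rect(B,*OB['bd-']),rect(B,*OB['bd+']),B[:,1].min()-70); r['tip']=T[:,1].min()-8
    return r
def run(keys,n=20):
    for a,b in zip(keys,keys[1:]):
        m={}
        for t in np.linspace(0,1,n):
            k=[x+(y-x)*t for x,y in zip(a,b)]; k[2]=np.radians(k[2])
            for q,v in clear(k).items(): m[q]=min(m.get(q,1e9),v)
        print(a,'->',b,{q:round(v,1) for q,v in m.items()})
E
python3 - <<'E'
from plan import *
# (s,z_axis,deg)
run([(9.5,34,0),(9.5,38,0),(-13,38,0),(-13,50,8),(-15,65,16),(-16,82,24),(-16,98,32),(-14,115,40),(-2,135,45),(10,160,45),(10,200,45),(0,230,0)])
E
```

```text
(9.5, 34, 0) -> (9.5, 38, 0) {'floor': np.float64(0.0), 'wall-': np.float64(30.5), 'wall+': np.float64(42.5), 'bd-': np.float64(13.8), 'bd+': np.float64(6.0), 'body': np.float64(23.0), 'tip': np.float64(7.0)}
(9.5, 38, 0) -> (-13, 38, 0) {'floor': np.float64(4.0), 'wall-': np.float64(8.0), 'wall+': np.float64(42.5), 'bd-': np.float64(10.5), 'bd+': np.float64(6.0), 'body': np.float64(27.0), 'tip': np.float64(11.0)}
(-13, 38, 0) -> (-13, 50, 8) {'floor': np.float64(4.0), 'wall-': np.float64(7.4), 'wall+': np.float64(62.3), 'bd-': np.float64(7.9), 'bd+': np.float64(9.0), 'body': np.float64(27.0), 'tip': np.float64(11.0)}
(-13, 50, 8) -> (-15, 65, 16) {'floor': np.float64(11.4), 'wall-': np.float64(7.1), 'wall+': np.float64(62.3), 'bd-': np.float64(2.9), 'bd+': np.float64(7.2), 'body': np.float64(26.0), 'tip': np.float64(21.8)}
(-15, 65, 16) -> (-16, 82, 24) {'floor': np.float64(12.1), 'wall-': np.float64(7.4), 'wall+': np.float64(63.3), 'bd-': np.float64(-2.1), 'bd+': np.float64(7.3), 'body': np.float64(32.4), 'tip': np.float64(36.0)}
(-16, 82, 24) -> (-16, 98, 32) {'floor': np.float64(
[... 535 characters left out ...]
6.8), 'body': np.float64(57.1), 'tip': np.float64(86.0)}
(-2, 135, 45) -> (10, 160, 45) {'floor': np.float64(33.0), 'wall-': np.float64(46.0), 'wall+': np.float64(86.3), 'bd-': np.float64(-2.5), 'bd+': np.float64(53.9), 'body': np.float64(71.2), 'tip': np.float64(106.5)}
(10, 160, 45) -> (10, 200, 45) {'floor': np.float64(58.0), 'wall-': np.float64(58.0), 'wall+': np.float64(93.3), 'bd-': np.float64(3.9), 'bd+': np.float64(60.3), 'body': np.float64(96.2), 'tip': np.float64(131.5)}
(10, 200, 45) -> (0, 230, 0) {'floor': np.float64(98.0), 'wall-': np.float64(56.4), 'wall+': np.float64(112.9), 'bd-': np.float64(27.0), 'bd+': np.float64(80.9), 'body': np.float64(136.2), 'tip': np.float64(171.5)}
```

Run:
```python
from plan import *
run([(9.5,38,0),(-13,38,0),(-12,48,8),(-13,60,16),(-12,76,24),(-4,90,31),(6,105,38),(16,118,44),(26,150,44),(26,200,44),(10,215,20),(0,225,0)])
```

```text
(9.5, 38, 0) -> (-13, 38, 0) {'floor': np.float64(4.0), 'wall-': np.float64(8.0), 'wall+': np.float64(42.5), 'bd-': np.float64(10.5), 'bd+': np.float64(6.0), 'body': np.float64(27.0), 'tip': np.float64(11.0)}
(-13, 38, 0) -> (-12, 48, 8) {'floor': np.float64(4.0), 'wall-': np.float64(7.9), 'wall+': np.float64(61.3), 'bd-': np.float64(9.4), 'bd+': np.float64(9.0), 'body': np.float64(27.0), 'tip': np.float64(11.0)}
(-12, 48, 8) -> (-13, 60, 16) {'floor': np.float64(7.1), 'wall-': np.float64(8.5), 'wall+': np.float64(61.1), 'bd-': np.float64(6.8), 'bd+': np.float64(6.9), 'body': np.float64(24.8), 'tip': np.float64(19.8)}
(-13, 60, 16) -> (-12, 76, 24) {'floor': np.float64(7.1), 'wall-': np.float64(9.4), 'wall+': np.float64(61.0), 'bd-': np.float64(3.1), 'bd+': np.float64(5.0), 'body': np.float64(27.4), 'tip': np.float64(31.0)}
(-12, 76, 24) -> (-4, 90, 31) {'floor': np.float64(7.8), 'wall-': np.float64(14.6), 'wall+': np.float64(55.5), 'bd-': np.float64(3.1), 'bd+': np.float64(9.0), 'body': np.float64(35.6), 'tip': np.float64(46.6)}
(-4, 90, 31) -> (6, 105, 38) {'floor': np.float64(9.4)
[... 530 characters left out ...]
 'body': np.float64(55.4), 'tip': np.float64(89.4)}
(26, 150, 44) -> (26, 200, 44) {'floor': np.float64(49.3), 'wall-': np.float64(72.6), 'wall+': np.float64(79.7), 'bd-': np.float64(16.6), 'bd+': np.float64(47.3), 'body': np.float64(87.4), 'tip': np.float64(121.4)}
(26, 200, 44) -> (10, 215, 20) {'floor': np.float64(99.3), 'wall-': np.float64(64.2), 'wall+': np.float64(104.8), 'bd-': np.float64(30.9), 'bd+': np.float64(73.8), 'body': np.float64(137.4), 'tip': np.float64(171.4)}
(10, 215, 20) -> (0, 225, 0) {'floor': np.float64(154.3), 'wall-': np.float64(92.3), 'wall+': np.float64(121.6), 'bd-': np.float64(83.3), 'bd+': np.float64(100.0), 'body': np.float64(178.6), 'tip': np.float64(185.7)}
```

The 45° tilt is reachable. Now I'll level the tool and go down to grasp.

Emit:
drive_tool:
  dp:
    - [0,0.17,0.05]
    - [0,0.34,0.1]
    - [0,0.5,0.1]
    - [0,0.67,0.1]
    - [0,0.84,0.1]
    - [0.025,0.985,0.1]
    - [0.025,0.985,-0.3]
    - [0.025,0.985,-0.4]
  twist:
    - [-0.042,0.0035,0]
    - [-0.083,0.007,0]
    - [-0.125,0.0105,0]
    - [-0.166,0.014,0]
    - [-0.208,0.0175,0]
    - [-0.249,0.021,0]
    - [-0.249,0.021,0]
    - [-0.249,0.021,0]

```text
clock: 4.35
tcp_pos: [462.3, 172.2, 302.4]
eef_rot: [0.735, 0.678, -0.002, -0.0]
wrist_force: [-0.1, -0.6, -0.7]
grip_width: 0.999
```

Emit:
drive_tool:
  dp:
    - [0,0,-0.3]
    - [0,0,-0.55]
    - [0,0,-0.75]
    - [0,0,-0.88]
    - [0,0,-0.98]
    - [0,0,-0.99]
    - [0,0,-0.99]
  twist:
    - [0,0,0]
    - [0,0,0]
    - [0,0,0]
    - [0,0,0]
    - [0,0,0]
    - [0,0,0]
    - [0,0,0]

```text
clock: 5.05
tcp_pos: [463.9, 170.8, 206.4]
eef_rot: [0.736, 0.677, 0.0, 0.0]
wrist_force: [0.4, -0.4, 0.6]
grip_width: 1.002
```

Run:
```python
from h import *
st(); snap('scene','scene2.png'); snap('side','side2.png'); snap('wrist','wrist2.png')
a=cv2.imread('pics/scene2.png')[150:350,225:425];b=cv2.imread('pics/side2.png')[150:350,255:455]
cv2.imwrite('pics/z2.png',np.hstack([cv2.resize(a,(400,400)),cv2.resize(b,(400,400))]))
```

```text
t 5.05 q [ 0.244 -0.003  2.145 -0.     0.999  0.329] tcp [463.9 170.8 206.4] grasp [464.  170.8  35.4] z [ 0.001  0.    -1.   ] jaw [ 0.996 -0.085  0.001] F [ 0.4 -0.4  0.6] T [-0.04  0.11 -0.01] g 1.002
```

View pics/z2.png

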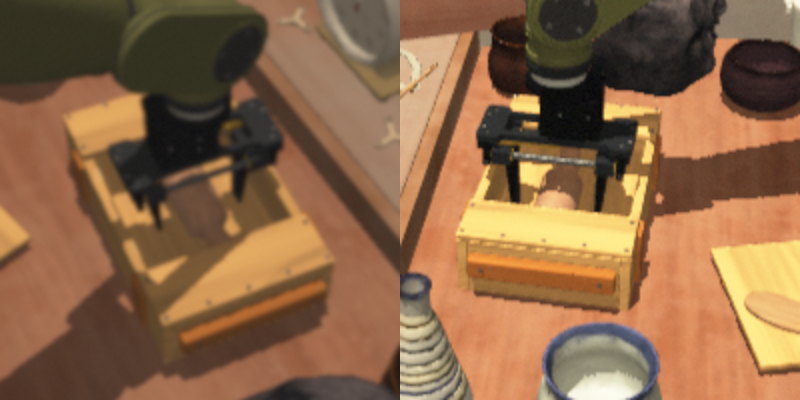

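View pics/wrist2.png

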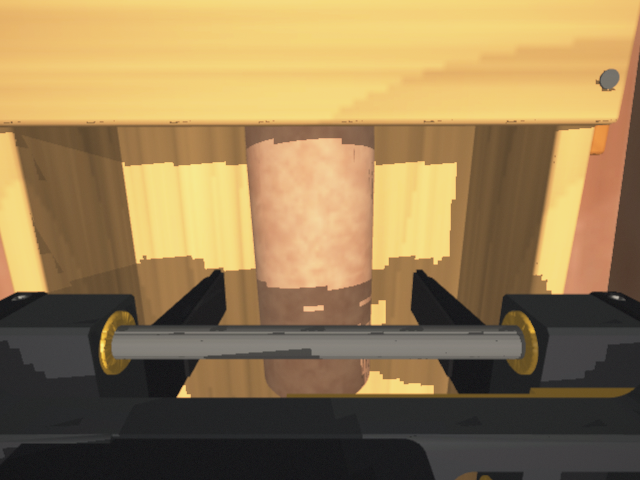

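The fingers straddle the roller, centred at columns 310–320. Closing the gripper.

Emit:
drive_tool:
  dp:
    - [0,0,0]
    - [0,0,0]
    - [0,0,0]
    - [0,0,0]
    - [0,0,0]
    - [0,0,0]
    - [0,0,0]
    - [0,0,0]
  twist:
    - [0,0,0]
    - [0,0,0]
    - [0,0,0]
    - [0,0,0]
    - [0,0,0]
    - [0,0,0]
    - [0,0,0]
    - [0,0,0]
  claw: 0.3
  newtons: 50

```text
clock: 6.0
tcp_pos: [463.3, 170.7, 205.7]
eef_rot: [0.736, 0.676, -0.0, -0.0]
wrist_force: [-1.6, 0.4, 0.8]
grip_width: 0.529
```

Run:
```python
from h import *
st()
```

```text
t 6.0 q [ 0.244 -0.003  2.146  0.     0.999  0.329] tcp [463.3 170.7 205.7] grasp [463.2 170.7  34.7] z [-0.001 -0.    -1.   ] jaw [ 0.996 -0.085 -0.001] F [-1.6  0.4  0.8] T [-0.04  0.37 -0.06] g 0.529
```

The gripper is holding at about 51 mm. I'll raise it 4 mm and check the wrist moment.

Emit:
drive_tool:
  dp:
    - [0,0,0.02]
    - [0,0,0.04]
    - [0,0,0.04]
    - [0,0,0.04]
  twist:
    - [0,0,0]
    - [0,0,0]
    - [0,0,0]
    - [0,0,0]
  newtons: 60

```text
clock: 6.4
tcp_pos: [463.2, 170.6, 209.2]
eef_rot: [0.736, 0.677, -0.0, -0.0]
wrist_force: [1.1, -0.1, -5.5]
grip_width: 0.526
```

Run:
```python
from h import *
st(); im=snap('wrist','wrist3.png')
```

```text
t 6.4 q [ 0.244 -0.009  2.146 -0.     1.006  0.329] tcp [463.2 170.6 209.2] grasp [463.  170.5  38.2] z [-0.001 -0.    -1.   ] jaw [ 0.996 -0.085 -0.001] F [ 1.1 -0.1 -5.5] T [-0.11  0.05 -0.05] g 0.526
```

View pics/wrist3.png

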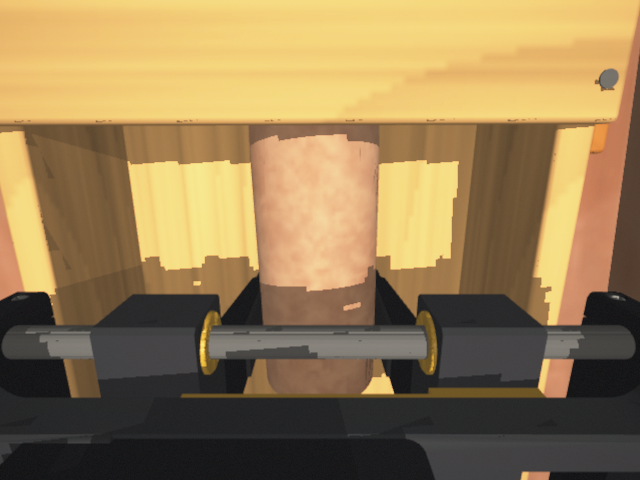

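Emit:
drive_tool:
  dp:
    - [0,-0.08,0]
    - [-0.01,-0.16,0]
    - [-0.02,-0.225,0]
    - [-0.02,-0.225,0]
    - [-0.02,-0.225,0]
  twist:
    - [0,0,0]
    - [0,0,0]
    - [0,0,0]
    - [0,0,0]
    - [0,0,0]

```text
clock: 6.95
tcp_pos: [461.5, 147.8, 209.8]
eef_rot: [0.737, 0.676, 0.0, -0.0]
wrist_force: [0.2, -0.5, -5.8]
grip_width: 0.526
```

Run:
```python
from h import *
st(); im=snap('wrist','wrist4.png')
for th in ['pin_roller_end']: print(landmark_of(th,'wrist')[:2])
s,R=st(); print(proj('wrist',[463.0+7,148+90,38]))
```

```text
t 6.95 q [ 0.199 -0.031  2.165  0.     1.007  0.285] tcp [461.5 147.8 209.8] grasp [461.5 147.8  38.8] z [ 0.  0. -1.] jaw [ 0.996 -0.086  0.   ] F [ 0.2 -0.5 -5.8] T [-0.06  0.08 -0.02] g 0.526
[{'xy': [314.0, 94.7], 'p': 0.61}]
t 7.05 q [ 0.2   -0.031  2.165  0.     1.007  0.285] tcp [461.6 148.2 209.8] grasp [461.6 148.2  38.8] z [ 0.  0. -1.] jaw [ 0.996 -0.085  0.   ] F [-0.4  0.4 -6.4] T [-0.15  0.11 -0.01] g 0.527
[319.83888865  94.46481225]
```

View pics/wrist4.png

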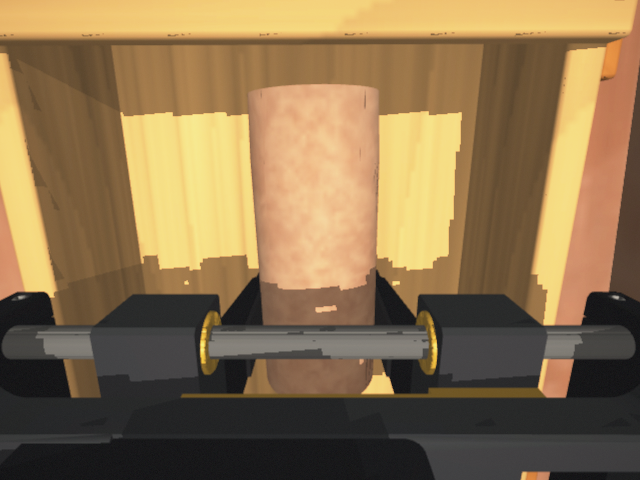

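The roller end is at row 94.7, against a predicted 94.5, so it is clear of the board. Next I'll compute the tilt rows.

Run:
```python
from h import *
print('edge70',proj('wrist',[460.1,248.3,70]),'edge79',proj('wrist',[460.1,248.3,79]))
y=np.array([.084,.9965])
def tcp(k):
    s,z,d=k; t=np.radians(d); return np.array([s-171*np.sin(t),z+171*np.cos(t)])
def rows(base,keys):
    b=tcp(base)
    for k in keys:
        d=tcp(k)-b; a=(k[2]-base[2])/180
        print(k,'dp',np.round([d[0]*y[0]/100,d[0]*y[1]/100,d[1]/100],3).tolist(),'tw',np.round([a*.9965,-a*.084,0],4).tolist())
A=[(-13,38.8,0),(-12.5,43,4),(-12,48,8),(-12.5,54,12),(-13,60,16),(-12.5,68,20),(-12,76,24)]
rows(A[0],A[1:])
B=[A[-1],(-8,83,27.5),(-4,90,31),(1,97.5,34.5),(6,105,38),(11,112,41),(16,118,44),(21,134,44)]
rows(B[0],B[1:])
C=[B[-1],(26,155,44),(26,185,44),(26,215,44)]
rows(C[0],C[1:])
D=[C[-1],(22,215,37),(18,215,30),(14,215,23),(10,212,16),(5,209,8),(0,205,0)]
rows(D[0],D[1:])
```

```text
edge70 [284.51674617  47.49129398] edge79 [281.58501911  39.29245854]
(-12.5, 43, 4) dp [-0.01, -0.114, 0.038] tw [0.0221, -0.0019, 0.0]
(-12, 48, 8) dp [-0.019, -0.227, 0.075] tw [0.0443, -0.0037, 0.0]
(-12.5, 54, 12) dp [-0.029, -0.349, 0.115] tw [0.0664, -0.0056, 0.0]
(-13, 60, 16) dp [-0.04, -0.47, 0.146] tw [0.0886, -0.0075, 0.0]
(-12.5, 68, 20) dp [-0.049, -0.578, 0.189] tw [0.1107, -0.0093, 0.0]
(-12, 76, 24) dp [-0.058, -0.683, 0.224] tw [0.1329, -0.0112, 0.0]
(-8, 83, 27.5) dp [-0.005, -0.054, 0.025] tw [0.0194, -0.0016, 0.0]
(-4, 90, 31) dp [-0.009, -0.105, 0.044] tw [0.0388, -0.0033, 0.0]
(1, 97.5, 34.5) dp [-0.012, -0.143, 0.062] tw [0.0581, -0.0049, 0.0]
(6, 105, 38) dp [-0.015, -0.177, 0.075] tw [0.0775, -0.0065, 0.0]
(11, 112, 41) dp [-0.016, -0.196, 0.088] tw [0.0941, -0.0079, 0.0]
(16, 118, 44) dp [-0.018, -0.212, 0.088] tw [0.1107, -0.0093, 0.0]
(21, 134, 44) dp [-0.014, -0.162, 0.248] tw [0.1107, -0.0093, 0.0]
(26, 155, 44) dp [0.004, 0.05, 0.21] tw [0.0, -0.0, 0.0]
(26, 185, 44) dp [0.004, 0.05, 0.51] tw [0.0, -0.0, 0.0]
(26, 215, 44) dp [0.004, 0.05, 0.81] tw [0.0, -0.0, 0.0]
(22, 215, 37) dp [0.01, 0.118, 0.136] tw [-0.0388, 0.0033, 0.0]
(18, 215, 30) dp [0.021, 0.252, 0.251] tw [-0.0775, 0.0065, 0.0]
(14, 215, 23) dp [0.034, 0.398, 0.344] tw [-0.1163, 0.0098, 0.0]
(10, 212, 16) dp [0.047, 0.555, 0.384] tw [-0.155, 0.0131, 0.0]
(5, 209, 8) dp [0.062, 0.737, 0.403] tw [-0.1993, 0.0168, 0.0]
(0, 205, 0) dp [0.078, 0.925, 0.38] tw [-0.2436, 0.0205, 0.0]
```

Emit:
drive_tool:
  dp:
    - [-0.01,-0.115,0.04]
    - [-0.02,-0.23,0.075]
    - [-0.03,-0.35,0.115]
    - [-0.04,-0.47,0.145]
    - [-0.04,-0.47,0.145]
  twist:
    - [0.022,-0.002,0]
    - [0.044,-0.004,0]
    - [0.066,-0.006,0]
    - [0.089,-0.0075,0]
    - [0.089,-0.0075,0]

```text
clock: 7.55
tcp_pos: [457.7, 100.2, 224.7]
eef_rot: [0.73, 0.669, 0.103, -0.094]
wrist_force: [0.9, -0.4, -5.3]
grip_width: 0.53
```

Run:
```python
from h import *
s,R=st(); im=snap('side','side5.png'); snap('scene','scene5.png')
im=snap('wrist','wrist5.png')
a=cv2.imread('pics/scene5.png')[150:350,225:425];b=cv2.imread('pics/side5.png')[150:350,255:455]
cv2.imwrite('pics/z5.png',np.hstack([cv2.resize(a,(400,400)),cv2.resize(b,(400,400))]))
s,R=st()
```

```text
t 7.55 q [ 0.041 -0.104  2.213  0.327  1.02  -0.044] tcp [457.7 100.2 224.7] grasp [461.9 147.3  60.3] z [ 0.025  0.275 -0.961] jaw [ 0.996 -0.086  0.001] F [ 0.9 -0.4 -5.3] T [-0.6   0.07  0.02] g 0.53
t 7.7 q [ 0.043 -0.103  2.213  0.326  1.02  -0.042] tcp [457.5 101.4 224.1] grasp [461.4 148.4  59.8] z [ 0.023  0.274 -0.961] jaw [ 0.996 -0.084 -0.   ] F [ 0.5 -0.7 -6.2] T [-0.58  0.12  0.06] g 0.526
```

View pics/z5.png

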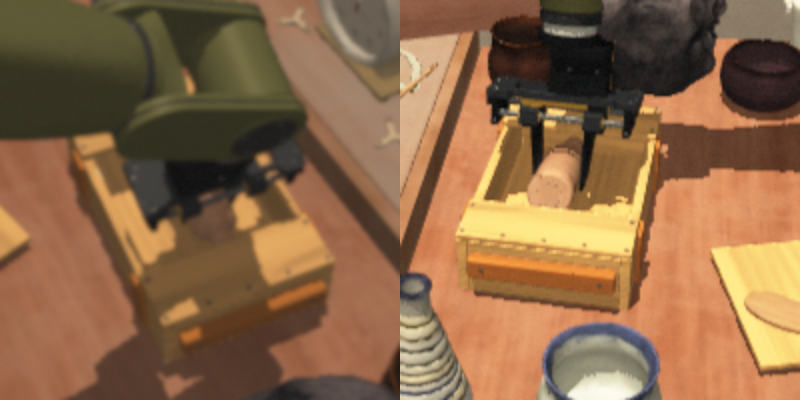

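View pics/wrist5.png

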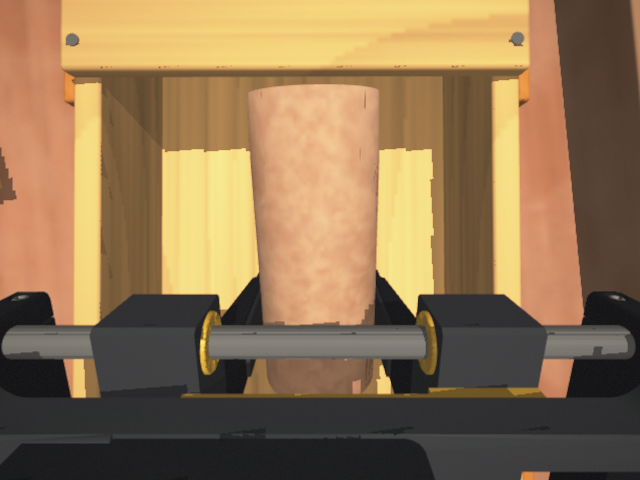

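The roller end keeps its place in the jaws (rows 84–95), and the force is just the pin's weight. The side view shows the roller end rising inside the opening. Continuing.

Emit:
drive_tool:
  dp:
    - [-0.01,-0.11,0.043]
    - [-0.018,-0.213,0.078]
    - [-0.023,-0.267,0.103]
    - [-0.027,-0.318,0.122]
    - [-0.03,-0.356,0.14]
    - [-0.033,-0.39,0.153]
    - [-0.033,-0.39,0.153]
  twist:
    - [0.022,-0.002,0]
    - [0.044,-0.004,0]
    - [0.064,-0.0055,0]
    - [0.083,-0.007,0]
    - [0.102,-0.0085,0]
    - [0.122,-0.01,0]
    - [0.122,-0.01,0]

```text
clock: 8.4
tcp_pos: [454.3, 62.2, 239.3]
eef_rot: [0.696, 0.64, 0.239, -0.221]
wrist_force: [0.6, -0.0, -7.3]
grip_width: 0.525
```

Run:
```python
from h import *
s,R=st(); im=snap('side','side6.png'); snap('scene','scene6.png')
im=snap('wrist','wrist6.png')
a=cv2.imread('pics/scene6.png')[150:350,225:425];b=cv2.imread('pics/side6.png')[150:350,255:455]
w=cv2.imread('pics/wrist6.png')
cv2.imwrite('pics/z6.png',np.hstack([cv2.resize(x,(266,266)) for x in (a,b,w)]))
s,R=st()
```

```text
t 8.4 q [-0.12  -0.128  2.24   0.73   1.175 -0.378] tcp [454.3  62.2 239.3] grasp [462.9 167.1 104.5] z [ 0.05   0.613 -0.788] jaw [ 0.996 -0.084 -0.002] F [ 0.6 -0.  -7.3] T [-1.2   0.14  0.02] g 0.525
t 8.55 q [-0.12  -0.128  2.24   0.729  1.175 -0.378] tcp [454.2  62.6 239.3] grasp [462.7 167.5 104.5] z [ 0.05   0.613 -0.788] jaw [ 0.997 -0.083 -0.002] F [ 0.1  0.  -6.5] T [-1.11  0.14  0.02] g 0.524
```

View pics/z6.png

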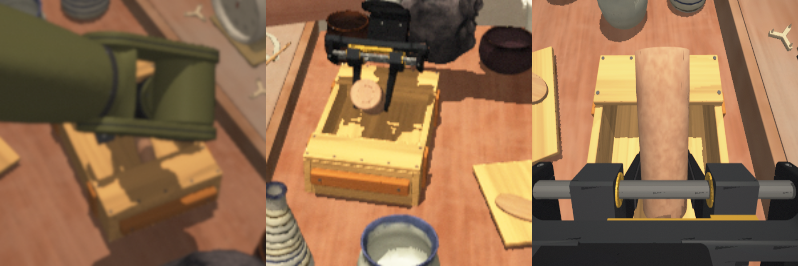

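Emit:
drive_tool:
  dp:
    - [0,-0.02,0.013]
    - [-0.003,-0.035,0.015]
    - [0,0.015,0.17]
    - [0.005,0.065,0.38]
    - [0.005,0.065,0.68]
    - [0.005,0.065,0.98]
    - [0.005,0.065,0.98]
  twist:
    - [0.0165,-0.0015,0]
    - [0.033,-0.003,0]
    - [0.033,-0.003,0]
    - [0.033,-0.003,0]
    - [0.033,-0.003,0]
    - [0.033,-0.003,0]
    - [0.033,-0.003,0]

```text
clock: 9.25
tcp_pos: [456.1, 69.1, 342.5]
eef_rot: [0.681, 0.629, 0.279, -0.251]
wrist_force: [1.5, -0.2, -4.8]
grip_width: 0.526
```

Run:
```python
from h import *
s,R=st()
im=snap('side','side7.png'); snap('scene','scene7.png')
a=cv2.imread('pics/scene7.png')[100:350,200:450];b=cv2.imread('pics/side7.png')[100:350,230:480]
cv2.imwrite('pics/z7.png',np.hstack([cv2.resize(x,(400,400)) for x in (a,b)]))
# remaining turn to level with box-y alignment
zt=np.array([0,0,-1.]); yv=R[:,1].copy(); yv[2]=0; yv/=np.linalg.norm(yv); T=np.stack([np.cross(yv,zt),yv,zt],1)
print('twist',Ro.from_matrix(T@R.T).as_rotvec()/np.pi)
g=s['tcp_pos']+171*R[:,2]; print('dp to level grasp(455,163,205.5):',(np.array([455,163,376.5])-s['tcp_pos'])/100)
```

```text
t 9.25 q [-0.123 -0.263  2.174  0.793  1.349 -0.274] tcp [456.1  69.1 342.5] grasp [467.1 187.4 219.5] z [ 0.065  0.692 -0.719] jaw [ 0.996 -0.084  0.009] F [ 1.5 -0.2 -4.8] T [-1.19  0.11 -0.09] g 0.526
twist [-0.24356019  0.02321561 -0.00109941]
dp to level grasp(455,163,205.5): [-0.01079361  0.93918501  0.34029805]
```

View pics/z7.png

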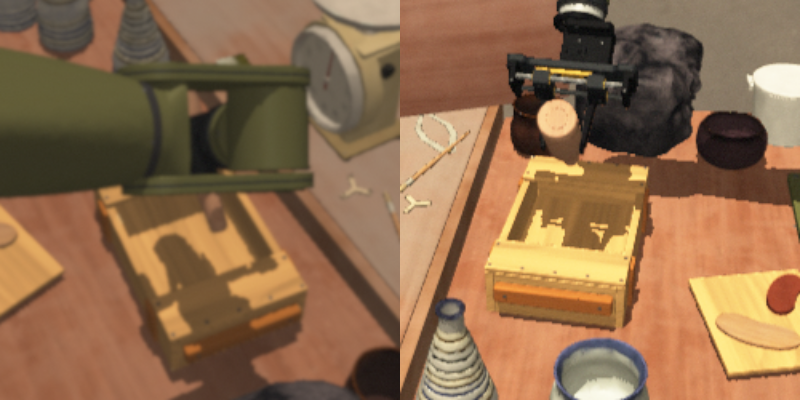

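The whole pin is out of the box. Levelling it at hand-over height.

Emit:
drive_tool:
  dp:
    - [0,0.12,0.14]
    - [0,0.25,0.25]
    - [0,0.4,0.34]
    - [0,0.56,0.38]
    - [0,0.74,0.38]
    - [0,0.92,0.36]
    - [0,0.94,0.35]
    - [0,0.94,0.35]
  twist:
    - [-0.039,0.003,0]
    - [-0.0775,0.0065,0]
    - [-0.116,0.01,0]
    - [-0.155,0.013,0]
    - [-0.199,0.017,0]
    - [-0.244,0.0205,0]
    - [-0.244,0.0205,0]
    - [-0.244,0.0205,0]

```text
clock: 10.15
tcp_pos: [454.1, 163.2, 369.8]
eef_rot: [0.736, 0.677, -0.001, -0.003]
wrist_force: [-0.2, -0.5, -5.9]
grip_width: 0.524
```

Emit:
drive_tool:
  dp:
    - [0,0,0]
    - [0,0,0]
    - [0,0,0]
    - [0,0,0]
    - [0,0,0]
  twist:
    - [0,0,0]
    - [0,0,0]
    - [0,0,0]
    - [0,0,0]
    - [0,0,0]

```text
clock: 10.65
tcp_pos: [454.8, 162.3, 372.8]
eef_rot: [0.737, 0.676, 0.0, -0.0]
wrist_force: [1.0, 0.0, -5.7]
grip_width: 0.524
```

Run:
```python
from h import *
s,R=st()
for n in ['side','scene','wrist']:
    snap(n,n+'8.png')
    for th in ['toolbox','opening','pin_roller_end','pin_handle_end']:
        print(n,th,[(np.round(r['xy'],1).tolist(),round(r['p'],2)) for r in landmark_of(th,n)[:1]])
a=cv2.imread('pics/scene8.png')[100:350,200:450];b=cv2.imread('pics/side8.png')[60:360,230:530]
cv2.imwrite('pics/z8.png',np.hstack([cv2.resize(x,(400,400)) for x in (a,b)]))
st()
for n in ['side','scene','wrist']: print(n,'exp roller',proj(n,[462.5,252,205.5]),'handle',proj(n,[444.5,42,205.5]))
```

```text
t 10.65 q [ 0.232 -0.235  2.048  0.     1.328  0.317] tcp [454.8 162.3 372.8] grasp [454.8 162.4 201.8] z [ 0.  0. -1.] jaw [ 0.996 -0.085  0.   ] F [ 1.   0.  -5.7] T [-0.11  0.01  0.01] g 0.524
side toolbox [([337.8, 257.9], 0.82)]
side opening []
side pin_roller_end [([330.4, 209.0], 0.76)]
side pin_handle_end [([344.3, 164.3], 0.73)]
scene toolbox [([319.8, 263.1], 0.95)]
scene opening [([320.0, 241.9], 0.74)]
scene pin_roller_end []
scene pin_handle_end [([346.3, 249.0], 0.75)]
wrist toolbox []
wrist opening []
wrist pin_roller_end [([311.3, 94.8], 0.72)]
wrist pin_handle_end []
t 11.4 q [ 0.232 -0.234  2.048  0.     1.328  0.317] tcp [454.7 162.7 372.5] grasp [454.7 162.7 201.5] z [-0. -0. -1.] jaw [ 0.996 -0.084 -0.   ] F [ 0.4  0.9 -5.7] T [-0.08  0.1   0.04] g 0.525
side exp roller [331.25594645 206.43408347] handle [347.28587438 162.3234037 ]
scene exp roller [303.08042296 174.01558109] handle [345.10957724 245.92687455]
wrist exp roller [318.59857242  94.43576192] handle [318.59629953 517.49068936]
```

View pics/z8.png

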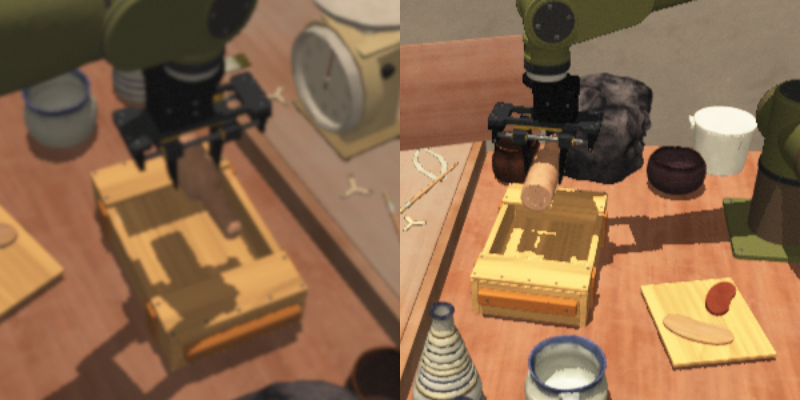

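View pics/wrist8.png

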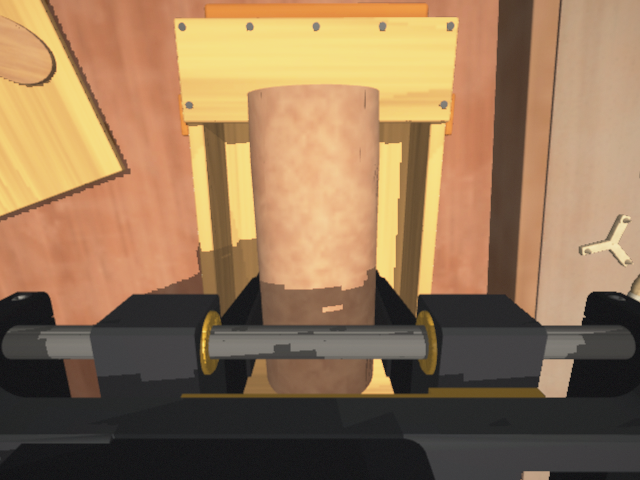

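The pin is level in the jaws, with about 96 mm of clearance. The box landmarks are within about 1.5 px of the start. I'll raise it 4 mm and let it settle.

Emit:
drive_tool:
  dp:
    - [0,0,0.02]
    - [0,0,0.04]
    - [0,0,0.04]
    - [0,0,0.04]
    - [0,0,0.04]
    - [0,0,0.04]
    - [0,0,0.04]
    - [0,0,0.04]
  twist:
    - [0,0,0]
    - [0,0,0]
    - [0,0,0]
    - [0,0,0]
    - [0,0,0]
    - [0,0,0]
    - [0,0,0]
    - [0,0,0]

```text
clock: 12.2
tcp_pos: [454.7, 162.7, 376.5]
eef_rot: [0.736, 0.677, -0.0, -0.0]
wrist_force: [-0.4, -0.9, -6.0]
grip_width: 0.525
```

Run:
```python
from h import *
s,_=st(); print(np.abs(s['dq']).max())
a=cv2.imread('pics/side0.png').astype(int);b=cv2.imread('pics/side8.png').astype(int)
for n,r in [('mug',(315,385,322,390)),('bottle',(288,390,236,295)),('brown',(155,198,298,336)),('boxfront',(262,300,285,372))]:
    print(n,np.abs(a-b)[r[0]:r[1],r[2]:r[3]].mean().round(2))
finish_job()
```

```text
t 12.2 q [ 0.232 -0.237  2.044  0.     1.335  0.317] tcp [454.7 162.7 376.5] grasp [454.6 162.7 205.5] z [-0. -0. -1.] jaw [ 0.996 -0.085 -0.   ] F [-0.4 -0.9 -6. ] T [-0.16  0.04 -0.02] g 0.525
0.0018351356548724751
mug 8.81
bottle 9.01
brown 25.14
boxfront 7.45
the job is handed in; nothing more can be done
```

The rolling pin is out of the box and held level and still at hand-over height; I handed the job in at 12.2 s of the 32 s allowed. I gripped the roller near its balance point, lifted it 4 mm and slid it about 22 mm toward the handle end. I then tilted the roller end up through the opening to 44°, drew the pin out and levelled it.

**Last checks**
- **Pin:** the grasp point is at z = 205.5 mm, so the underside is about 100 mm above the box top. The tool points straight down and the joints are still. The pin has not turned in the jaws: the roller end shows at row 94.8 in the wrist camera, against 94.4 predicted.
- **Forces:** in the readings I took, the wrist force showed only the pin's weight, about 6 N. I saw no sign of contact with the boards.
- **Box:** its landmarks are within about 1.5 px of where they started, so I see no sign that it moved.
- **Mugs and bottle:** the before-and-after picture difference was only a rough check. It was small but not zero at the blue mug and the bottle (about 9 grey levels), with the box front about the same (7.5). It was inconclusive for the brown mug (25), because the gripper now hides part of it. The arm did not go near the brown mug.

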